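# Find the full screw tin by its heft and rack the part-used ones

### The arm

A 6-joint arm with a two-finger parallel gripper is mounted at the origin on a cart in front of the work surface, level with it; the furniture and walls round the work are solid. World frame = base frame: x ahead of the robot, y to its left, z up, the work surface at z = 0. Lengths are in m, angles in rad, forces in N, time in s.
With the tool pointing down it reaches from about 0.275 to 0.725 m from the base axis. Payload 15.9 kg.
Tool frame: the origin (TCP) lies at the very end of the fingers, on their centre line; the grasp point (between the pads) lies 19 mm behind it; z points along the fingers, y is the line along which they close (so a half turn about z gives the same grasp; the last joint's range is limited). The gripper opens to 85 mm and grips with 20 to 120 N. Pads are 22 mm wide; open, the fingers measure 114 mm over their backs; the gripper's body (76 mm by 85 mm) begins 54 mm behind the grasp point. The pads swing forward as they close: fully open they stand 13 mm farther back than shut.
Start: joints at [1.142, 0.213, -0.034, 1.323, 0, 1.571], TCP at [0.208, 0.455, 0.2] pointing down, gripper open.
Joint ranges: [-2.98, 2.98], [-0.74, 1.72], [-1.14, 1.35], [-2.1, 2.04], [-1.57, 1.44], [-3.14, 3.14]. Speed limits (rad/s): [1.89, 1.89, 2.39, 2.57, 3.14, 3.14].

### API

Orientations are given as a 3x3 rotation matrix whose columns are the frame's x, y, z axes.
In Python, from rig import robot, vision gives the robot as it stands. The module is installed in compiled form; this text tells all that it offers.
- The arm moves only by the tool play_rows, never from a script. Its argument "moves" is a list of rows, each a list of 6 numbers: the shift along the tool's x, y, z in fractions of the full range, 1 being 0.3 m, then the turn, a rotation vector about the tool's x, y, z in shares of 120 degrees (1.0 is 120 degrees). A call has exactly 5 rows; each row is the pose to reach, as a shift and turn from the pose commanded when the call began, along the tool's axes at that moment; what a row does not reach only later rows make up. A row lasts 1/10 s, in which the tool goes at most 50 mm and 8.59 degrees, less where a joint would pass 70% of its speed; a pose out of reach is approached as far as the arm can. No shift or turn number may pass 1 either way. A call with a gripper value outside its range is refused whole. "gripper" is the finger opening in m, from 0 to 0.0854, set as the call begins (left out, the last holds). The fingers move at their own pace and stop on an object; "grip_force" is the grip in N (left out, the last holds). Time passes only in rows, so rows that repeat a pose let the fingers close, or fill a call up. It gives the time, the measured TCP pose, the force, the opening and the grip force at its end, in the units of the state.
- robot.observe(): the state, without advancing time (a new reading comes with each control period).
- vision.grab_frame(name): name is "scene" or "side" or "wrist"; returns a dict with "frame" (384x512x3 uint8, red, green, blue), "range_z" (384x512 float32, m along the optical axis (not along the pixel's ray), 0 where there is no reading), "fx", "fy", "cx", "cy" (pixels), "k1" (the pictures are not rectified: a ray, as slopes to the right and down, at radius r is drawn at 1 + k1 r^2 times it, then the intrinsics apply), "cam_to_world" (4x4, takes a point from camera to world coordinates); the wrist camera has in their place "mount" (4x4, takes a point from camera to tool coordinates, whose origin is the TCP and whose axes are the flange's). Camera axes: x right, y up, looking along -z (the intrinsics and any distortion apply to the point x, -y, -z); pixel columns grow to the right and rows downward; lengths in m; the calibration is good to about 2 mm. A picture is of the moment at which its call begins: read the wrist's pose just before it.
- robot.job_done(): hands the job in; it is judged then, once.
The state is a dict: "time": time; "joint_positions": joint angles; "qd": joint speeds; "effort": joint torques, N m; "tool_pos": TCP position; "tool_rot": TCP orientation; "ft_force": force on the tool from outside, world axes, zero at the start; "torque": the same for the moment, N m; "opening": finger opening in m; "grip_force": force on a finger pad.
Only numpy, scipy, OpenCV 4.12 (cv2) and the standard library are available. Lean on these libraries where they do the work, as an engineer would, in place of code of your own. Each camera call takes 0.05 s, during which the arm holds its last target. There are 200 camera calls.

### The job

Three look-alike closed screw tins have been left out on the bench, and only their weight tells which one is full: heft them to find the heaviest. Lower the other two, upright and without dropping them, into pockets of the plywood tin rack (any pockets, fully down on the pocket floor) and let go of them, and finish while still holding the heaviest tin in the gripper, upright and still, with its underside at least 15 cm above the bench. Do not knock over any tin or disturb the other things on the bench.

Things in the scene. Friction and masses are not known exactly. Their poses are not given: they have to be found in the camera images.
- tin_a: One of three look-alike closed slip-lid tins of bare metal, a plain upright cylinder 58 mm across, 74 mm tall, origin at the centre of its underside, z up. They differ only in what is inside: 0.2 to 0.8 kg, the heaviest at least 1.4 times the next. Starts standing loose on the bench; which tin stands where is drawn anew each time.
- tin_b: One of three look-alike closed slip-lid tins of bare metal, a plain upright cylinder 58 mm across, 74 mm tall, origin at the centre of its underside, z up. They differ only in what is inside: 0.2 to 0.8 kg, the heaviest at least 1.4 times the next. Starts standing loose on the bench; which tin stands where is drawn anew each time.
- tin_c: One of three look-alike closed slip-lid tins of bare metal, a plain upright cylinder 58 mm across, 74 mm tall, origin at the centre of its underside, z up. They differ only in what is inside: 0.2 to 0.8 kg, the heaviest at least 1.4 times the next. Starts standing loose on the bench; which tin stands where is drawn anew each time.
- tin_rack: Plywood tin rack fixed to the bench, 96 x 244 mm, 24 mm tall; three empty round pockets in a row along its y axis, 76 mm apart. Pocket: 65 mm across, chamfered mouth, 18 mm deep, floor 6 mm above the bench; a seated tin stands 56 mm out of it. Origin: centre of its underside; y runs along the row to the left pocket, x across it, away from the robot.
- pocket_left (a point): Centre of the floor of the rack's left pocket (the one toward the rack's +y end): where the centre of a seated tin's underside comes to lie.
- pocket_middle (a point): Centre of the floor of the rack's middle pocket: where the centre of a seated tin's underside comes to lie.
- pocket_right (a point): Centre of the floor of the rack's right pocket (the one toward the rack's -y end): where the centre of a seated tin's underside comes to lie.
- tape_measure: Yellow tape measure, 38x72x62 mm, origin at the centre of its underside; a bystander.
- pencil: Red pencil lying near the front edge of the bench, 168x8x7 mm, origin under its middle; a bystander.
- hex_nut_2: Rusty hexagon nut lying flat, 24x27x12 mm, origin at the centre of its underside; a bystander.
- glue_bottle: Small white bottle with a ribbed cap, 51x52x83 mm, origin at the centre of its underside; a bystander. It stands at the left of the bench, where a loft beam runs overhead (0.65 m above the bench, over x 0.6 to 0.7 and y above -0.08) on a post at x 0.64, y 0.28: keep a raised elbow clear of them.
- coach_bolt: Grey coach bolt standing on its head, 27 mm across, 75 mm tall, origin at the centre of its underside; a bystander.
- screwdriver_1: Screwdriver with a red handle, 219x28x25 mm, lying along its x axis, origin under its middle; a bystander.
- tape_roll_2: Roll of black tape lying flat, 85 mm across, 19 mm tall, origin at the centre of its underside; a bystander.
Things that resemble listed ones, but are neither listed nor needed, are in the scene too. Leave any red look-alike of the tin_a alone.

How it is judged:
By the outcome, as a careful person would: the job done as asked, in the order asked, and still so for the second after the job is handed in, while the arm keeps its last pose, push and grip.
It also fails if it takes over 67 s, if anything falls off the work surface, if the arm or the gripper's body presses on something with over 40 N, if the wrist force passes 120 N, or if a joint passes its speed limit or range.

## Working session

There is one attempt and no reset: what is moved stays moved. The work goes in short steps, Python scripts to look and compute and a tool call to move; the robot and the scene stay as the last step left them, time stands still between calls to the robot, and variables do not carry over. Pictures are saved under pics/ and viewed, at most 10 in all, crops included, and the job is handed in when it is done.

Besides the shell and the picture viewer there is one more tool, called after ">>>" by a JSON object that holds its "fn" and its "kwargs", one argument or row to a line. play_rows: Moves the arm, as the interface text tells. Its arguments: {"type":"object","properties":{"moves":{"type":"array","items":{"type":"array","items":{"type":"number"}}},"gripper":{"type":"number"},"grip_force":{"type":"number"}},"required":["moves"]}

```bash
mkdir -p pics
cat > h.py <<'E'
import numpy as np, cv2
from rig import robot, vision
def pts(f,T=None):
    # world point per pixel from depth
    h,w=f["range_z"].shape; u,v=np.meshgrid(np.arange(w),np.arange(h))
    R=rays(f,u.ravel(),v.ravel()); P=R*f["range_z"].ravel()[:,None]
    T=f["cam_to_world"] if T is None else T
    return (P@T[:3,:3].T+T[:3,3]).reshape(h,w,3)
def rays(f,u,v):
    K=np.array([[f["fx"],0,f["cx"]],[0,f["fy"],f["cy"]],[0,0,1.]])
    p=cv2.undistortPoints(np.stack([u,v],-1).astype(float).reshape(-1,1,2),K,np.array([f["k1"],0,0,0.])).reshape(-1,2)
    return np.c_[p[:,0],-p[:,1],-np.ones(len(p))]
def onplane(f,u,v,z,T=None):
    T=f["cam_to_world"] if T is None else T
    d=rays(f,np.atleast_1d(u),np.atleast_1d(v))@T[:3,:3].T; o=T[:3,3]
    return o+d*((z-o[2])/d[:,2])[:,None]
def wristT(f,s):
    T=np.eye(4);T[:3,:3]=np.array(s["tool_rot"]).reshape(3,3);T[:3,3]=s["tool_pos"]; return T@f["mount"]
E
python3 - <<'E'
from h import *
s=robot.observe(); print(s)
ims=[]
for n in("scene","side"):
    f=vision.grab_frame(n); np.save(n,f,allow_pickle=True); print(n,f["cam_to_world"].round(3).tolist(),f["fx"],f["k1"])
    cv2.imwrite(f"pics/{n}.png",cv2.resize(f["frame"][...,::-1],(800,600)))
f=vision.grab_frame("wrist");np.save("wrist",f,allow_pickle=True);print(f["mount"].round(3).tolist())
E
```

```text
{'time': 0.0, 'joint_positions': array([ 1.14199316e+00,  2.13362429e-01, -3.50689518e-02,  1.32347492e+00,
       -3.07739583e-05,  1.57075338e+00]), 'qd': array([ 0.0011724 ,  0.00054117, -0.00243685, -0.00049136,  0.00037831,
       -0.00015864]), 'effort': array([-1.50169282e-03, -6.86162567e+01,  4.87119234e+01,  1.73177489e-02,
        2.90854987e-04, -2.70914154e-05]), 'tool_pos': array([0.20774742, 0.45439162, 0.19980913]), 'tool_rot': array([[-9.09481889e-01,  4.15743316e-01, -4.33520675e-04],
       [ 4.15743541e-01,  9.09481315e-01, -1.02227795e-03],
       [-3.07262730e-05, -1.10997671e-03, -9.99999384e-01]]), 'ft_force': array([-0.39921735,  0.91541111, -0.39764936]), 'torque': array([ 0.03356306,  0.01281009, -0.00644295]), 'grip_force': 0.0, 'opening': 0.08546241998013548}
scene [[0.795, 0.355, -0.492, -0.267], [-0.607, 0.46, -0.648, -1.393], [-0.003, 0.814, 0.581, 0.997], [0.0, 0.0, 0.0, 1.0]] 484.2430279246878 -0.12745122280851107
side [[-0.981, 0.097, -0.166, 0.371], [-0.192, -0.489, 0.851, 0.668], [0.001, 0.867, 0.499, 0.645], [0.0, 0.0, 0.0, 1.0]] 402.47789354001895 -0.13343101635232796
[[-0.001, 0.963, 0.269, 0.069], [1.0, 0.0, 0.001, -0.0], [0.001, 0.269, -0.963, -0.175], [0.0, 0.0, 0.0, 1.0]]
```

View pics/scene.png

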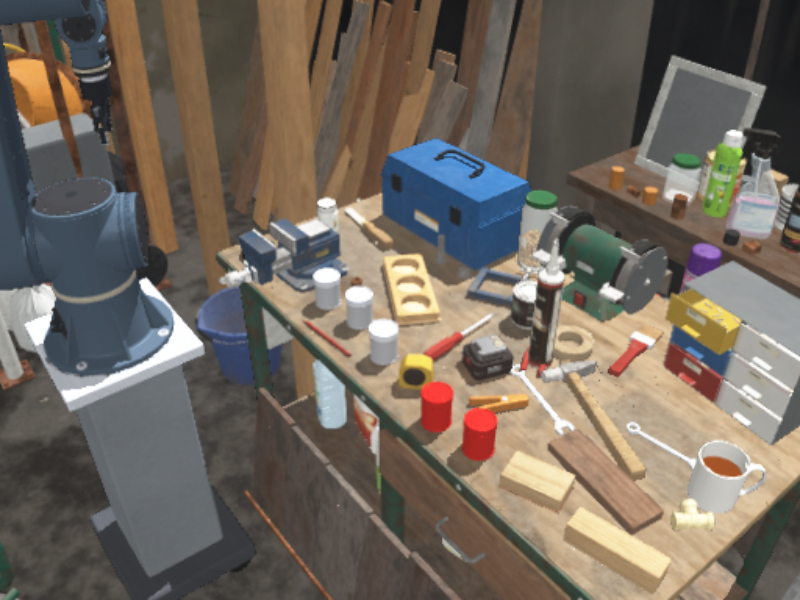

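View pics/side.png

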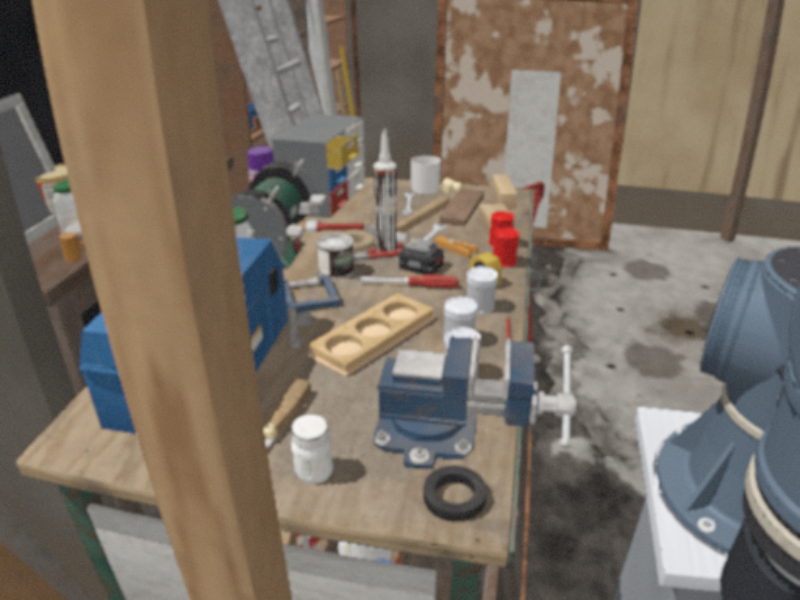

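Scene view: the bare tins stand at (327,288), (359,307) and (383,341), and the rack is at (410,288) in the 800x600 picture. Possible confusions are the red tins (436,407) and (479,435), the glue bottle (327,212), the dark can (525,303) and the mug (722,475). I choose the three grey, plain ones. The side view shows the same tins at (462,350), (460,318) and (481,290), with the vise close to the first. Next I'll measure them from both views.

```bash
cat > m.py <<'E'
from h import *
sc=np.load("scene.npy",allow_pickle=True).item(); sd=np.load("side.npy",allow_pickle=True).item()
guess=[(327,275),(359,293),(383,327)]
for nm,f in(("scene",sc),("side",sd)):
    P=pts(f); ok=f["range_z"]>0
    m=ok&(P[...,0]>.2)&(P[...,0]<.62)&(P[...,1]>-.4)&(P[...,1]<.35)&(P[...,2]>.066)&(P[...,2]<.082)
    hsv=cv2.cvtColor(f["frame"],cv2.COLOR_RGB2HSV); m&=hsv[...,1]<70
    n,l,st,c=cv2.connectedComponentsWithStats(m.astype(np.uint8))
    for i in range(1,n):
        if st[i,4]<40: continue
        q=P[l==i]; r=cv2.minEnclosingCircle(q[:,:2].astype(np.float32))
        print(nm,"px",c[i].round(0),st[i,4],"circ",np.round(r[0],4),round(r[1],4),"z",np.median(q[:,2]).round(4))
    # rack top
    m=ok&(P[...,0]>.3)&(P[...,0]<.65)&(P[...,1]>-.25)&(P[...,1]<.25)&(P[...,2]>.018)&(P[...,2]<.030)&(hsv[...,0]>10)&(hsv[...,0]<30)
    m=((P[...,0]>.3)&(P[...,0]<.65)&(abs(P[...,1])<.25)&(P[...,2]>.019)&(P[...,2]<.029)&ok).astype(np.uint8)
    n,l,st,c=cv2.connectedComponentsWithStats(m)
    for i in range(1,n):
        if st[i,4]<250: continue
        q=P[l==i]; r=cv2.minAreaRect(q[:,:2].astype(np.float32)); print(nm,"rack?",c[i].round(0),st[i,4],np.round(r[0],4),np.round(r[1],4),r[2],"z",np.median(q[:,2]).round(4))
    # general occupancy: tall things
    m=(ok&(P[...,0]>.15)&(P[...,0]<.8)&(P[...,1]>-.45)&(P[...,1]<.6)&(P[...,2]>.03)).astype(np.uint8)
    n,l,st,c=cv2.connectedComponentsWithStats(m)
    for i in range(1,n):
        if st[i,4]<60: continue
        q=P[l==i]; print("  tall",c[i].round(0),"lo",q.min(0).round(3),"hi",q.max(0).round(3))
cv2.imwrite("pics/crop.png",cv2.resize(sc["frame"][150:260,180:300,::-1],None,fx=5,fy=5,interpolation=cv2.INTER_CUBIC))
E
python3 m.py
```

```text
scene px [208. 133.] 42 circ [0.6069 0.0641] 0.0225 z 0.0738
scene px [190. 162.] 166 circ [ 0.4455 -0.0884] 0.0848 z 0.0754
scene px [156. 174.] 128 circ [ 0.3055 -0.0765] 0.0455 z 0.0732
scene px [209. 177.] 135 circ [ 0.4384 -0.198 ] 0.033 z 0.0716
scene px [229. 189.] 157 circ [ 0.4558 -0.3   ] 0.0311 z 0.071
  tall [58. 40.] lo [0.15  0.372 0.244] hi [0.278 0.519 0.598]
  tall [184.  61.] lo [0.59  0.216 0.03 ] hi [0.687 0.32  0.56 ]
  tall [276. 132.] lo [ 0.736 -0.308  0.03 ] hi [0.8   0.065 0.18 ]
  tall [184. 159.] lo [ 0.261 -0.156  0.03 ] hi [0.642 0.091 0.136]
  tall [209. 181.] lo [ 0.41  -0.229  0.03 ] hi [ 0.469 -0.167  0.076]
  tall [229. 193.] lo [ 0.425 -0.331  0.03 ] hi [ 0.484 -0.269  0.076]
  tall [243. 214.] lo [ 0.396 -0.45   0.03 ] hi [ 0.455 -0.396  0.078]
side px [294. 197.] 213 circ [ 0.4574 -0.2955] 0.03 z 0.0729
side px [295. 213.] 99 circ [ 0.4427 -0.1948] 0.0295 z 0.0756
side px [312. 251.] 295 circ [ 0.394  -0.0515] 0.0379 z 0.0799
side px [354. 256.] 295 circ [ 0.3013 -0.063 ] 0.0392 z 0.0738
side px [202. 282.] 120 circ [0.6052 0.0808] 0.0212 z 0.0751
side rack? [231. 222.] 265 [ 0.6123 -0.1992] [0.075 0.101] 0.05350128561258316 z 0.0254
side rack? [291. 312.] 561 [0.4179 0.0822] [0.0839 0.0813] 89.12567138671875 z 0.0206
  tall [110. 174.] lo [ 0.597 -0.304  0.03 ] hi [0.8   0.319 0.628]
  tall [299. 240.] lo [ 0.263 -0.45   0.03 ] hi [ 0.548 -0.006  0.138]
  tall [494. 319.] lo [0.223 0.405 0.362] hi [0.278 0.49  0.552]
  tall [199. 283.] lo [0.588 0.048 0.03 ] hi [0.641 0.1   0.087]
```

View pics/crop.png

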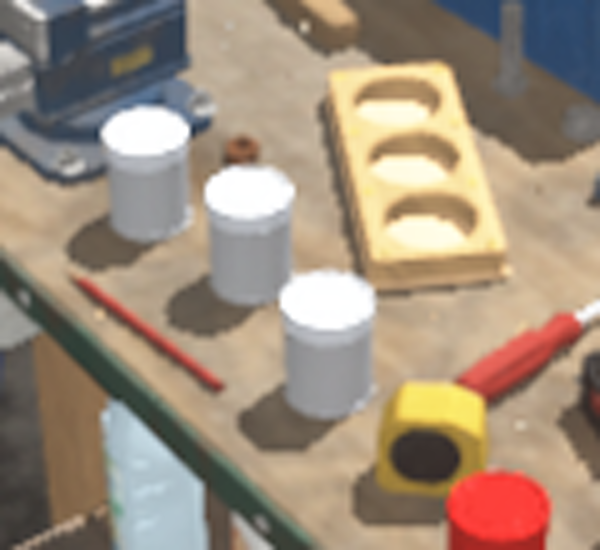

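The crop shows three bare grey tins with white-lit lids at (145,170), (250,235) and (328,340). The rack is at (420,170), the nut at (242,150), the pencil in front and the vise at upper left. The choice is confirmed; now I'll get tin 3 and the rack exactly.

```bash
cat > m2.py <<'E'
from h import *
sc=np.load("scene.npy",allow_pickle=True).item(); sd=np.load("side.npy",allow_pickle=True).item()
for nm,f,seeds in(("scene",sc,[(209,177),(229,189),(245,210)]),("side",sd,[(294,197-0),(295,213),(307,180)])):
    P=pts(f); hsv=cv2.cvtColor(f["frame"],cv2.COLOR_RGB2HSV)
    m=((P[...,2]>.066)&(P[...,2]<.083)&(hsv[...,1]<70)&(P[...,0]>.35)&(P[...,0]<.52)&(P[...,1]<-.14)&(P[...,1]>-.5)).astype(np.uint8)
    n,l,st,c=cv2.connectedComponentsWithStats(m)
    for i in range(1,n):
        if st[i,4]<40: continue
        ct=max(cv2.findContours((l==i).astype(np.uint8),0,2)[0],key=len).reshape(-1,2)
        # lid ellipse px -> plane z=.074
        (e,ax,an)=cv2.fitEllipse(ct.astype(np.float32)); q=P[l==i]; q=q[q[:,2]>.07]
        w=onplane(f,ct[:,0],ct[:,1],.074)[:,:2]; r=cv2.minEnclosingCircle(w.astype(np.float32))
        print(nm,c[i].round(),st[i,4],"ell",onplane(f,*e,.074)[0,:2].round(4),"circ",np.round(r[0],4),round(r[1],4),"top z",np.percentile(q[:,2],[50,90]).round(4))
    m=((P[...,2]>.017)&(P[...,2]<.031)&(P[...,0]>.48)&(P[...,0]<.75)&(P[...,1]<.05)&(P[...,1]>-.45)&(hsv[...,2]>140)).astype(np.uint8)
    n,l,st,c=cv2.connectedComponentsWithStats(m)
    for i in range(1,n):
        if st[i,4]<150: continue
        q=P[l==i]; r=cv2.minAreaRect(q[:,:2].astype(np.float32)); print(nm,"rack?",c[i].round(0),st[i,4],np.round(r[0],4),np.round(r[1],4),round(r[2],1),"z",np.median(q[:,2]).round(4))
        cs,h=cv2.findContours((l==i).astype(np.uint8),cv2.RETR_CCOMP,cv2.CHAIN_APPROX_NONE)
        for k,ct in enumerate(cs):
            if h[0][k][3]>=0 and len(ct)>15:
                w=onplane(f,ct[:,0,0],ct[:,0,1],.024)[:,:2].astype(np.float32); e=cv2.fitEllipse(w); print("   hole",np.round(e[0],4),np.round(e[1],4))
E
python3 m2.py
```

```text
scene [209. 177.] 135 ell [ 0.4369 -0.204 ] circ [ 0.4367 -0.2037] 0.0327 top z [0.0724 0.0745]
scene [229. 189.] 157 ell [ 0.4514 -0.305 ] circ [ 0.4495 -0.3057] 0.0334 top z [0.0719 0.0736]
scene [245. 211.] 186 ell [ 0.4236 -0.4306] circ [ 0.4238 -0.4308] 0.0321 top z [0.0722 0.0748]
scene rack? [262. 183.] 594 [ 0.6105 -0.2775] [0.2481 0.0907] 61.1 z 0.022
   hole [ 0.5703 -0.3473] [0.0661 0.0689]
   hole [ 0.6067 -0.2804] [0.0665 0.069 ]
   hole [ 0.6446 -0.2163] [0.066  0.0682]
side [308. 177.] 168 ell [ 0.4301 -0.4155] circ [ 0.4308 -0.4158] 0.0354 top z [0.0732 0.0751]
side [294. 197.] 213 ell [ 0.4567 -0.2896] circ [ 0.4557 -0.2894] 0.0344 top z [0.0731 0.0749]
side [295. 213.] 99 ell [ 0.444  -0.1926] circ [ 0.4451 -0.1939] 0.0335 top z [0.0757 0.0771]
side rack? [235. 211.] 1001 [ 0.6141 -0.2739] [0.2419 0.096 ] 61.3 z 0.0245
   hole [ 0.6501 -0.2054] [0.0593 0.0648]
   hole [ 0.6131 -0.2695] [0.0612 0.0672]
   hole [ 0.5762 -0.3356] [0.0639 0.0665]
side rack? [183. 259.] 294 [ 0.6935 -0.0317] [0.1297 0.0241] 85.0 z 0.0246
```

```bash
cat > m3.py <<'E'
from h import *
from sys import argv
sc=np.load("scene.npy",allow_pickle=True).item(); sd=np.load("side.npy",allow_pickle=True).item()
Q=np.concatenate([pts(f)[f["range_z"]>0] for f in(sc,sd)])
T={"t1":(.4405,-.198),"t2":(.454,-.297),"t3":(.4275,-.423),"pL":(.647,-.211),"pM":(.610,-.275),"pR":(.573,-.341)}
for k,c in T.items():
    for lo,hi in((.03,.10),(.10,.3)):
        q=Q[(Q[:,2]>lo)&(Q[:,2]<hi)]; d=q[:,:2]-c; r=np.hypot(*d.T); a=np.degrees(np.arctan2(d[:,1],d[:,0]))
        out=[]
        for b in range(-180,180,20):
            s=(a>=b)&(a<b+20)&(r>.036)&(r<.10)
            if s.sum()>3: out.append((b,round(float(np.percentile(r[s],3))*1000),round(float(q[s,2].max()),3)))
        print(k,lo,out)
E
python3 m3.py
```

```text
t1 0.03 [(-100, 72, 0.076), (-80, 72, 0.076), (60, 99, 0.07), (80, 85, 0.1), (100, 85, 0.1)]
t1 0.1 [(80, 81, 0.134), (100, 86, 0.138)]
t2 0.03 [(-120, 96, 0.073), (-100, 98, 0.076), (80, 73, 0.078), (100, 73, 0.078)]
t2 0.1 []
t3 0.03 [(-120, 82, 0.06), (-100, 78, 0.063), (-80, 96, 0.065), (60, 96, 0.072), (80, 96, 0.067)]
t3 0.1 []
pL 0.03 [(-20, 92, 0.079)]
pL 0.1 []
pM 0.03 []
pM 0.1 []
pR 0.03 [(140, 97, 0.074), (160, 97, 0.074)]
pR 0.1 []
```

Careful with the scale: shifts go in shares of 0.3 m and turns go in shares of 120 degrees. That gives: -0.2 m / 0.3 = -0.6667, -0.03 m / 0.3 = -0.1.

>>> {"fn": "play_rows", "kwargs": {
  "moves": [
    [0.0667,-0.1333,-0.0667,0,0,0],
    [0.1333,-0.2667,-0.1,0,0,0],
    [0.1667,-0.4,-0.1333,0,0,0],
    [0.1667,-0.5333,-0.1667,0,0,0],
    [0.1667,-0.6667,-0.1667,0,0,0]
  ]
}}

```text
time: 0.65
tool_pos: [0.0786, 0.2925, 0.251]
tool_rot: [[-0.91, 0.415, 0.0], [0.415, 0.91, 0.001], [0.0, 0.001, -1.0]]
ft_force: [-0.3, 0.7, -0.7]
opening: 0.0854
grip_force: 0.0
```

```bash
python3 -c "
from h import *
s=robot.observe();print(s['time'],s['joint_positions'],s['tool_pos'],s['tool_rot'])"
```

```text
0.65 [ 1.30842769e+00 -1.98560041e-01 -3.22171014e-01  1.44597117e+00
  3.82203282e-05  1.73664286e+00] [0.07855302 0.2925488  0.25098912] [[-9.09708386e-01  4.15247607e-01  2.78009040e-04]
 [ 4.15247632e-01  9.09707649e-01  1.18254534e-03]
 [ 2.38142173e-04  1.19121401e-03 -9.99999262e-01]]
```

Scaled: -0.24 m / 0.3 = -0.8, -0.02 m / 0.3 = -0.0667, 0.725 rad / 2.0944 = 0.3462.

>>> {"fn": "play_rows", "kwargs": {
  "moves": [
    [-0.16,-0.0133,0,0,0,0.0692],
    [-0.32,-0.0267,0,0,0,0.1385],
    [-0.48,-0.04,0,0,0,0.2077],
    [-0.64,-0.0533,0,0,0,0.2769],
    [-0.8,-0.0667,0,0,0,0.3462]
  ]
}}

```text
time: 1.15
tool_pos: [0.2589, 0.1931, 0.2504]
tool_rot: [[-0.5, 0.866, 0.0], [0.866, 0.5, 0.0], [0.0, 0.001, -1.0]]
ft_force: [-0.5, 1.4, -0.0]
opening: 0.0852
grip_force: 0.0
```

Scaled: -0.24 m / 0.3 = -0.8, -0.192 m / 0.3 = -0.64, 0.725 rad / 2.0944 = 0.3462.

>>> {"fn": "play_rows", "kwargs": {
  "moves": [
    [-0.16,0.0067,0,0,0,0.0692],
    [-0.32,0.0133,0,0,0,0.1385],
    [-0.48,0.02,0,0,0,0.2077],
    [-0.64,0.0267,0,0,0,0.2769],
    [-0.8,0.0333,0,0,0,0.3462]
  ]
}}

```text
time: 1.65
tool_pos: [0.3832, -0.0026, 0.2504]
tool_rot: [[0.173, 0.985, 0.0], [0.985, -0.173, 0.0], [0.0, 0.0, -1.0]]
ft_force: [1.3, 1.6, 1.3]
opening: 0.0855
grip_force: 0.0
```

Scaled: -0.205 m / 0.3 = -0.6833, -0.165 m / 0.3 = -0.55, 0.27 rad / 2.0944 = 0.1289.

>>> {"fn": "play_rows", "kwargs": {
  "moves": [
    [-0.14,0.0733,0,0,0,0.0334],
    [-0.2767,0.1467,0,0,0,0.0668],
    [-0.4167,0.22,0,0,0,0.1003],
    [-0.55,0.2933,0,0,0,0.1289],
    [-0.6833,0.3667,0,0,0,0.1528]
  ]
}}

```text
time: 2.15
tool_pos: [0.4571, -0.2231, 0.2501]
tool_rot: [[0.471, 0.882, -0.0], [0.882, -0.471, 0.0], [0.0, -0.0, -1.0]]
ft_force: [0.9, 0.4, 0.6]
opening: 0.0853
grip_force: 0.0
```

Scaled: -0.04 m / 0.3 = -0.1333, -0.02 m / 0.3 = -0.0667.

>>> {"fn": "play_rows", "kwargs": {
  "moves": [
    [-0.0667,0,0,0,0,0],
    [-0.1333,0,0,0,0,0],
    [-0.1333,0,0,0,0,0],
    [-0.1333,0,0,0,0,0],
    [-0.1333,0,0,0,0,0]
  ]
}}

```text
time: 2.65
tool_pos: [0.4385, -0.2557, 0.2503]
tool_rot: [[0.468, 0.884, 0.0], [0.884, -0.468, 0.0], [0.0, -0.0, -1.0]]
ft_force: [0.3, -0.0, -0.6]
opening: 0.0854
grip_force: 0.0
```

```bash
cat > w.py <<'E'
from h import *
import sys
s=robot.observe(); f=vision.grab_frame("wrist"); T=wristT(f,s); np.save("w_"+sys.argv[1],dict(f=f,s=s),allow_pickle=True)
print(s["tool_pos"].round(4),s["tool_rot"].round(3).tolist(),s["joint_positions"].round(2),f["fx"])
P=pts(f,T); hsv=cv2.cvtColor(f["frame"],cv2.COLOR_RGB2HSV); R=np.array(s["tool_rot"])
def rep(nm,p,z): 
    print(nm,np.round(p,4),"z",round(float(z),4),"tool-xy",(R.T@np.r_[p-s["tool_pos"][:2],0])[:2].round(4))
m=((P[...,2]>.066)&(P[...,2]<.083)&(P[...,0]>.35)&(P[...,1]<-.14)&(P[...,1]>-.5)).astype(np.uint8)
n,l,st,c=cv2.connectedComponentsWithStats(m)
for i in range(1,n):
    if st[i,4]<300: continue
    q=P[l==i]; ct=max(cv2.findContours((l==i).astype(np.uint8),0,2)[0],key=len).reshape(-1,2)
    z=np.median(q[:,2]); w=onplane(f,ct[:,0],ct[:,1],z,T)[:,:2].astype(np.float32); e=cv2.fitEllipse(w) if len(w)>5 else ((0,0),0)
    rep(f"top px{c[i].round()} ax{np.round(e[1],4)}",np.array(e[0]),z)
m=((P[...,2]>.017)&(P[...,2]<.031)&(P[...,0]>.48)&(P[...,1]>-.45)).astype(np.uint8)
cs,h=cv2.findContours(m,cv2.RETR_CCOMP,cv2.CHAIN_APPROX_NONE)
for k,ct in enumerate(cs):
    if h[0][k][3]>=0 and len(ct)>40:
        w=onplane(f,ct[:,0,0],ct[:,0,1],.024,T)[:,:2].astype(np.float32); e=cv2.fitEllipse(w); rep(f"hole px{ct.mean((0,1)).round()} ax{np.round(e[1],4)}",np.array(e[0]),np.median(P[m>0][:,2]))
cv2.imwrite(f"pics/w_{sys.argv[1]}.png",f["frame"][...,::-1])
E
python3 w.py 1
```

```text
[ 0.4385 -0.2557  0.2503] [[0.468, 0.884, 0.0], [0.884, -0.468, 0.0], [0.0, -0.0, -1.0]] [-0.53  0.23  0.11  1.45  0.    1.53] 291.72384759828094
top px[238. 124.] ax[0.0564 0.057 ] [ 0.4408 -0.1958] z 0.0743 tool-xy [ 0.0539 -0.026 ]
top px[288. 193.] ax[0.0566 0.0581] [ 0.4561 -0.2978] z 0.0743 tool-xy [-0.0291  0.0352]
top px[311. 279.] ax[0.0572 0.0617] [ 0.4293 -0.422 ] z 0.074 tool-xy [-0.1514  0.0696]
hole px[374. 171.] ax[0.0625 0.0654] [ 0.5737 -0.3411] z 0.0246 tool-xy [-0.0123  0.1594]
hole px[380. 116.] ax[0.063  0.0643] [ 0.6098 -0.2751] z 0.0246 tool-xy [0.0629 0.1605]
hole px[388.  56.] ax[0.0629 0.0645] [ 0.6471 -0.2094] z 0.0246 tool-xy [0.1385 0.1627]
```

View pics/w_1.png

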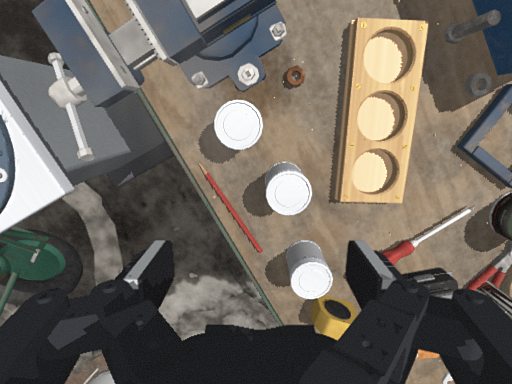

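Wrist view: the tins are at (238,124), (288,193) and (311,279), and the pockets at (388,56), (380,116) and (374,171). These agree with the fixed cameras to about 2 mm. I'll heft tin 2 (the middle one) first.

>>> {"fn": "play_rows", "kwargs": {
  "moves": [
    [-0.05,0.06,0.1,0,0,0],
    [-0.0967,0.1167,0.2,0,0,0],
    [-0.0967,0.1167,0.3333,0,0,0],
    [-0.0967,0.1167,0.45,0,0,0],
    [-0.0967,0.1167,0.4667,0,0,0]
  ]
}}

```text
time: 3.2
tool_pos: [0.4539, -0.2964, 0.1068]
tool_rot: [[0.467, 0.884, -0.005], [0.884, -0.467, 0.003], [0.001, -0.006, -1.0]]
ft_force: [-0.8, -0.0, 0.2]
opening: 0.0854
grip_force: 0.0
```

Scaled: 0.08 m / 0.3 = 0.2667, 0.07 m / 0.3 = 0.2333.

>>> {"fn": "play_rows", "kwargs": {
  "moves": [
    [0,0,0.0833,0,0,0],
    [0,0,0.1667,0,0,0],
    [0,0,0.2333,0,0,0],
    [0,0,0.2667,0,0,0],
    [0,0,0.2667,0,0,0]
  ]
}}

```text
time: 3.7
tool_pos: [0.4558, -0.2979, 0.0305]
tool_rot: [[0.468, 0.884, -0.001], [0.884, -0.468, 0.0], [0.0, -0.001, -1.0]]
ft_force: [-0.1, 0.7, 1.7]
opening: 0.0855
grip_force: 0.0
```

>>> {"fn": "play_rows", "kwargs": {
  "moves": [
    [0,0,0,0,0,0],
    [0,0,0,0,0,0],
    [0,0,0,0,0,0],
    [0,0,0,0,0,0],
    [0,0,0,0,0,0]
  ],
  "gripper": 0.04,
  "grip_force": 50
}}

```text
time: 4.2
tool_pos: [0.4567, -0.2988, 0.0322]
tool_rot: [[0.468, 0.884, 0.002], [0.884, -0.468, -0.001], [-0.0, 0.003, -1.0]]
ft_force: [-2.3, 2.8, 14.1]
opening: 0.0554
grip_force: 49.9
```

Scaled: -0.03 m / 0.3 = -0.1, -0.02 m / 0.3 = -0.0667.

>>> {"fn": "play_rows", "kwargs": {
  "moves": [
    [0,0,-0.0333,0,0,0],
    [0,0,-0.0667,0,0,0],
    [0,0,-0.1,0,0,0],
    [0,0,-0.1,0,0,0],
    [0,0,-0.1,0,0,0]
  ]
}}

```text
time: 4.7
tool_pos: [0.4558, -0.2984, 0.0606]
tool_rot: [[0.468, 0.884, 0.0], [0.884, -0.468, -0.0], [-0.0, 0.0, -1.0]]
ft_force: [-0.3, -0.8, -4.7]
opening: 0.0551
grip_force: 54.1
```

>>> {"fn": "play_rows", "kwargs": {
  "moves": [
    [0,0,0,0,0,0],
    [0,0,0,0,0,0],
    [0,0,0,0,0,0],
    [0,0,0,0,0,0],
    [0,0,0,0,0,0]
  ]
}}

```text
time: 5.2
tool_pos: [0.4556, -0.2983, 0.0603]
tool_rot: [[0.468, 0.884, -0.0], [0.884, -0.468, 0.0], [-0.0, -0.0, -1.0]]
ft_force: [-0.4, -0.2, -3.8]
opening: 0.0551
grip_force: 54.1
```

>>> {"fn": "play_rows", "kwargs": {
  "moves": [
    [0,0,0,0,0,0],
    [0,0,0,0,0,0],
    [0,0,0,0,0,0],
    [0,0,0,0,0,0],
    [0,0,0,0,0,0]
  ]
}}

```text
time: 5.7
tool_pos: [0.4557, -0.2983, 0.0603]
tool_rot: [[0.468, 0.884, -0.0], [0.884, -0.468, 0.0], [0.0, -0.0, -1.0]]
ft_force: [-0.1, 0.5, -3.5]
opening: 0.0556
grip_force: 54.1
```

```bash
cat > ft.py <<'E'
from h import *
F=[];Tq=[]
for i in range(8):
    s=robot.observe();F.append(s["ft_force"]);Tq.append(s["torque"]); vision.grab_frame("wrist")
print(np.mean(F,0).round(2),np.std(F,0).round(2),np.mean(Tq,0).round(3),s["time"],s["tool_pos"].round(4),s["opening"],s["effort"].round(2))
E
python3 ft.py
```

```text
[-0.    0.21 -4.24] [0.3  0.26 0.67] [-0.031  0.004 -0.005] 6.05 [ 0.4557 -0.2983  0.0603] 0.05550322022306463 [  0.   -81.35  46.74   0.     0.    -0.  ]
```

About 0.43 kg. I'll set it down and heft tin 3.

Scaled: 0.0285 m / 0.3 = 0.095, 0.028 m / 0.3 = 0.0933.

>>> {"fn": "play_rows", "kwargs": {
  "moves": [
    [0,0,0.0333,0,0,0],
    [0,0,0.0667,0,0,0],
    [0,0,0.0867,0,0,0],
    [0,0,0.0933,0,0,0],
    [0,0,0.095,0,0,0]
  ]
}}

```text
time: 6.6
tool_pos: [0.4552, -0.298, 0.0323]
tool_rot: [[0.468, 0.884, -0.0], [0.884, -0.468, 0.0], [0.0, -0.001, -1.0]]
ft_force: [-10.1, 7.1, 24.6]
opening: 0.0551
grip_force: 56.8
```

>>> {"fn": "play_rows", "kwargs": {
  "moves": [
    [0,0,0,0,0,0],
    [0,0,0,0,0,0],
    [0,0,0,0,0,0],
    [0,0,0,0,0,0],
    [0,0,0,0,0,0]
  ],
  "gripper": 0.085
}}

```text
time: 7.1
tool_pos: [0.4557, -0.2983, 0.0317]
tool_rot: [[0.468, 0.884, -0.0], [0.884, -0.468, 0.0], [0.0, -0.0, -1.0]]
ft_force: [0.3, 0.2, 0.1]
opening: 0.0852
grip_force: 0.0
```

Scaled: -0.1 m / 0.3 = -0.3333, -0.085 m / 0.3 = -0.2833.

>>> {"fn": "play_rows", "kwargs": {
  "moves": [
    [0,0,-0.0667,0,0,0],
    [0,0,-0.1667,0,0,0],
    [0,0,-0.2833,0,0,0],
    [0,0,-0.3333,0,0,0],
    [0,0,-0.3333,0,0,0]
  ]
}}

```text
time: 7.6
tool_pos: [0.4569, -0.2991, 0.1341]
tool_rot: [[0.468, 0.884, 0.003], [0.884, -0.468, -0.002], [-0.0, 0.004, -1.0]]
ft_force: [0.1, 0.1, -0.4]
opening: 0.0847
grip_force: 0.0
```

Scaled: -0.122 m / 0.3 = -0.4067, -0.09 m / 0.3 = -0.3.

>>> {"fn": "play_rows", "kwargs": {
  "moves": [
    [-0.15,0.04,0,0,0,0],
    [-0.3,0.0833,0,0,0,0],
    [-0.4067,0.1133,0,0,0,0],
    [-0.4067,0.1133,0.0667,0,0,0],
    [-0.4067,0.1133,0.1,0,0,0]
  ]
}}

```text
time: 8.1
tool_pos: [0.4275, -0.4221, 0.0993]
tool_rot: [[0.469, 0.883, -0.002], [0.883, -0.469, 0.002], [0.001, -0.003, -1.0]]
ft_force: [1.0, 0.4, 0.2]
opening: 0.0851
grip_force: 0.0
```

Scaled: 0.07 m / 0.3 = 0.2333, 0.065 m / 0.3 = 0.2167.

>>> {"fn": "play_rows", "kwargs": {
  "moves": [
    [0,0,0.0667,0,0,0],
    [0,0,0.15,0,0,0],
    [0,0,0.2167,0,0,0],
    [0,0,0.2333,0,0,0],
    [0,0,0.2333,0,0,0]
  ]
}}

```text
time: 8.6
tool_pos: [0.4283, -0.4211, 0.0312]
tool_rot: [[0.467, 0.884, -0.001], [0.884, -0.467, 0.001], [0.001, -0.002, -1.0]]
ft_force: [0.2, 0.0, 0.9]
opening: 0.085
grip_force: 0.0
```

>>> {"fn": "play_rows", "kwargs": {
  "moves": [
    [0,0,0,0,0,0],
    [0,0,0,0,0,0],
    [0,0,0,0,0,0],
    [0,0,0,0,0,0],
    [0,0,0,0,0,0]
  ],
  "gripper": 0.04
}}

```text
time: 9.1
tool_pos: [0.4294, -0.4227, 0.0335]
tool_rot: [[0.468, 0.884, 0.002], [0.884, -0.468, -0.002], [-0.001, 0.002, -1.0]]
ft_force: [-1.0, 1.9, 10.8]
opening: 0.0551
grip_force: 50.7
```

Scaled: -0.03 m / 0.3 = -0.1, -0.02 m / 0.3 = -0.0667.

>>> {"fn": "play_rows", "kwargs": {
  "moves": [
    [0,0,-0.0333,0,0,0],
    [0,0,-0.0667,0,0,0],
    [0,0,-0.1,0,0,0],
    [0,0,-0.1,0,0,0],
    [0,0,-0.1,0,0,0]
  ]
}}

```text
time: 9.6
tool_pos: [0.4288, -0.4222, 0.0621]
tool_rot: [[0.468, 0.884, 0.0], [0.884, -0.468, -0.0], [-0.0, 0.001, -1.0]]
ft_force: [0.1, 0.2, -2.1]
opening: 0.0549
grip_force: 53.3
```

>>> {"fn": "play_rows", "kwargs": {
  "moves": [
    [0,0,0,0,0,0],
    [0,0,0,0,0,0],
    [0,0,0,0,0,0],
    [0,0,0,0,0,0],
    [0,0,0,0,0,0]
  ]
}}

```text
time: 10.1
tool_pos: [0.4286, -0.422, 0.0617]
tool_rot: [[0.468, 0.884, -0.0], [0.884, -0.468, 0.0], [0.0, -0.0, -1.0]]
ft_force: [-0.1, 0.6, -2.0]
opening: 0.0552
grip_force: 53.3
```

```bash
python3 ft.py
```

```text
[-0.44  0.01 -1.86] [0.26 0.46 0.68] [0.001 0.015 0.008] 10.45 [ 0.4286 -0.4221  0.0618] 0.05536013341858833 [ 1.000e-02 -9.077e+01  4.709e+01 -0.000e+00 -0.000e+00  0.000e+00]
```

About 0.19 kg, so it isn't the heaviest. It goes straight into the right pocket.

Scaled: 0.1 m / 0.3 = 0.3333, -0.05 m / 0.3 = -0.1667.

>>> {"fn": "play_rows", "kwargs": {
  "moves": [
    [0,0,-0.1,0,0,0],
    [0,0,-0.1667,0,0,0],
    [0.1167,0.0767,-0.1667,0,0,0],
    [0.2333,0.1533,-0.1667,0,0,0],
    [0.3333,0.2167,-0.1667,0,0,0]
  ]
}}

```text
time: 11.0
tool_pos: [0.5344, -0.3632, 0.1121]
tool_rot: [[0.468, 0.884, 0.001], [0.884, -0.468, -0.0], [0.0, 0.001, -1.0]]
ft_force: [-1.1, -1.0, -2.2]
opening: 0.0552
grip_force: 54.0
```

Scaled: 0.0395 m / 0.3 = 0.1317, 0.0253 m / 0.3 = 0.0843.

>>> {"fn": "play_rows", "kwargs": {
  "moves": [
    [0.0833,0.0533,0,0,0,0],
    [0.1317,0.0843,0,0,0,0],
    [0.1317,0.0843,0,0,0,0],
    [0.1317,0.0843,0,0,0,0],
    [0.1317,0.0843,0,0,0,0]
  ]
}}

```text
time: 11.5
tool_pos: [0.573, -0.3415, 0.1119]
tool_rot: [[0.469, 0.883, -0.0], [0.883, -0.469, -0.0], [-0.0, -0.0, -1.0]]
ft_force: [-0.7, 0.3, -2.3]
opening: 0.0552
grip_force: 54.0
```

```bash
cat > hover.py <<'E'
from h import *
import sys
s=robot.observe(); f=vision.grab_frame("wrist"); T=wristT(f,s); P=pts(f,T); R=s["tool_rot"]; t=s["tool_pos"]
print(t.round(4),"z-axis",R[:,2].round(4))
# held lid: high band near tcp
zt=t[2]-.0325+.074
m=((abs(P[...,2]-zt)<.006)&(np.hypot(P[...,0]-t[0],P[...,1]-t[1])<.033)).astype(np.uint8)
ct=max(cv2.findContours(m,0,2)[0],key=cv2.contourArea).reshape(-1,2); w=onplane(f,ct[:,0],ct[:,1],zt,T)[:,:2]
e=cv2.fitEllipse(w.astype(np.float32)); print("lid",np.round(e[0],4),np.round(e[1],4),"z",np.median(P[m>0][:,2]).round(4), "tool off",(R.T@np.r_[np.array(e[0])-t[:2],0])[:2].round(4), m.sum())
cv2.imwrite(f"pics/{sys.argv[1]}.png",f["frame"][...,::-1])
E
python3 hover.py h1
```

```text
[ 0.573  -0.3415  0.1119] z-axis [-2.e-04 -1.e-04 -1.e+00]
lid [ 0.5725 -0.3419] [0.0568 0.0604] z 0.1527 tool off [-0.0006 -0.0003] 9463
```

View pics/h1.png

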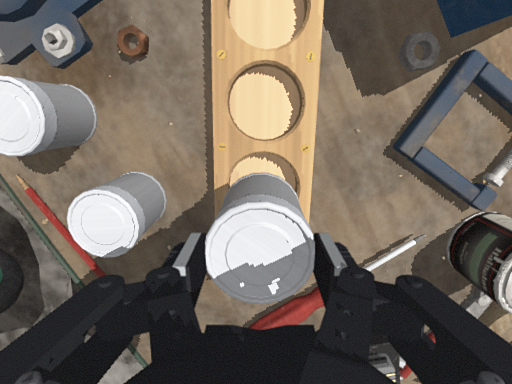

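The held tin is centred in the fingers at (260,250) and sits over the right pocket. The middle (265,103) and left (268,10) pockets are empty. Lowering.

Scaled: 0.055 m / 0.3 = 0.1833, 0.052 m / 0.3 = 0.1733.

>>> {"fn": "play_rows", "kwargs": {
  "moves": [
    [0.0027,0.0017,0.05,0,0,0],
    [0.0027,0.0017,0.1167,0,0,0],
    [0.0027,0.0017,0.16,0,0,0],
    [0.0027,0.0017,0.1733,0,0,0],
    [0.0027,0.0017,0.1833,0,0,0]
  ]
}}

```text
time: 12.05
tool_pos: [0.5743, -0.3408, 0.0569]
tool_rot: [[0.468, 0.883, -0.0], [0.883, -0.468, -0.0], [-0.0, -0.0, -1.0]]
ft_force: [-0.6, 0.3, -1.7]
opening: 0.0552
grip_force: 54.0
```

Scaled: 0.0165 m / 0.3 = 0.055, 0.016 m / 0.3 = 0.0533.

>>> {"fn": "play_rows", "kwargs": {
  "moves": [
    [0,0,0.0167,0,0,0],
    [0,0,0.03,0,0,0],
    [0,0,0.0433,0,0,0],
    [0,0,0.0533,0,0,0],
    [0,0,0.055,0,0,0]
  ]
}}

```text
time: 12.55
tool_pos: [0.5744, -0.3404, 0.04]
tool_rot: [[0.468, 0.884, -0.0], [0.884, -0.468, 0.0], [0.0, -0.0, -1.0]]
ft_force: [0.9, -0.3, -1.4]
opening: 0.0552
grip_force: 54.0
```

Scaled: 0.0018 m / 0.3 = 0.006, 0.0016 m / 0.3 = 0.0053.

>>> {"fn": "play_rows", "kwargs": {
  "moves": [
    [0,0,0.0013,0,0,0],
    [0,0,0.0027,0,0,0],
    [0,0,0.004,0,0,0],
    [0,0,0.0053,0,0,0],
    [0,0,0.006,0,0,0]
  ]
}}

```text
time: 13.05
tool_pos: [0.5749, -0.3407, 0.0395]
tool_rot: [[0.468, 0.884, 0.001], [0.884, -0.468, -0.001], [-0.0, 0.001, -1.0]]
ft_force: [-2.8, 2.2, 11.1]
opening: 0.0555
grip_force: 55.3
```

Seated with a firm floor contact. I'll release it and go to tin 1.

>>> {"fn": "play_rows", "kwargs": {
  "moves": [
    [0,0,0,0,0,0],
    [0,0,0,0,0,0],
    [0,0,0,0,0,0],
    [0,0,0,0,0,0],
    [0,0,0,0,0,0]
  ],
  "gripper": 0.085
}}

```text
time: 13.55
tool_pos: [0.5745, -0.3406, 0.0385]
tool_rot: [[0.468, 0.884, -0.0], [0.884, -0.468, 0.0], [0.0, -0.0, -1.0]]
ft_force: [0.3, -0.3, -0.0]
opening: 0.0851
grip_force: 0.0
```

Scaled: -0.11 m / 0.3 = -0.3667, -0.085 m / 0.3 = -0.2833.

>>> {"fn": "play_rows", "kwargs": {
  "moves": [
    [0,0,-0.0667,0,0,0],
    [0,0,-0.1667,0,0,0],
    [0,0,-0.2833,0,0,0],
    [0,0,-0.3667,0,0,0],
    [0,0,-0.3667,0,0,0]
  ]
}}

```text
time: 14.05
tool_pos: [0.5761, -0.3415, 0.1525]
tool_rot: [[0.468, 0.884, 0.005], [0.884, -0.468, -0.003], [-0.0, 0.006, -1.0]]
ft_force: [-0.1, -1.0, 0.6]
opening: 0.0854
grip_force: 0.0
```

Scaled: -0.186 m / 0.3 = -0.62, -0.172 m / 0.3 = -0.5733.

>>> {"fn": "play_rows", "kwargs": {
  "moves": [
    [0.05,-0.1433,0,0,0,0],
    [0.1,-0.2867,0,0,0,0],
    [0.15,-0.43,0,0,0,0],
    [0.2,-0.5733,0,0,0,0],
    [0.2167,-0.62,0,0,0,0]
  ]
}}

```text
time: 14.55
tool_pos: [0.4376, -0.1935, 0.1481]
tool_rot: [[0.467, 0.884, -0.001], [0.884, -0.467, 0.001], [0.0, -0.002, -1.0]]
ft_force: [1.0, -0.3, 0.5]
opening: 0.0847
grip_force: 0.0
```

>>> {"fn": "play_rows", "kwargs": {
  "moves": [
    [0,0,0,0,0,0],
    [0,0,0,0,0,0],
    [0,0,0,0,0,0],
    [0,0,0,0,0,0],
    [0,0,0,0,0,0]
  ]
}}

```text
time: 15.05
tool_pos: [0.4409, -0.1965, 0.1482]
tool_rot: [[0.468, 0.884, -0.0], [0.884, -0.468, 0.0], [-0.0, -0.0, -1.0]]
ft_force: [-0.1, 0.2, -0.0]
opening: 0.0849
grip_force: 0.0
```

```bash
python3 w.py 2
```

```text
[ 0.4409 -0.1965  0.1482] [[0.468, 0.884, -0.0], [0.884, -0.468, 0.0], [-0.0, -0.0, -1.0]] [-0.42  0.19 -0.19  1.19  0.    1.64] 291.72384759828094
top px[260. 190.] ax[0.0564 0.058 ] [ 0.4412 -0.1955] z 0.0743 tool-xy [ 0.001  -0.0002]
top px[453. 258.] ax[0.0577 0.0677] [ 0.5721 -0.3384] z 0.0797 tool-xy [-0.064   0.1824]
top px[320. 272.] ax[0.054  0.0616] [ 0.4545 -0.2952] z 0.074 tool-xy [-0.0809  0.0582]
hole px[436. 169.] ax[0.0617 0.064 ] [ 0.6097 -0.2741] z 0.0248 tool-xy [0.0105 0.1855]
hole px[450.  95.] ax[0.0615 0.0638] [ 0.6463 -0.2086] z 0.0248 tool-xy [0.0855 0.1871]
```

Tin 3 is seated: its lid is at 0.0797 against 0.080 expected. Next I heft tin 1.

Scaled: 0.1165 m / 0.3 = 0.3883, 0.001 m / 0.3 = 0.0033.

>>> {"fn": "play_rows", "kwargs": {
  "moves": [
    [0.0033,0,0.0833,0,0,0],
    [0.0033,0,0.2,0,0,0],
    [0.0033,0,0.3,0,0,0],
    [0.0033,0,0.3667,0,0,0],
    [0.0033,0,0.3883,0,0,0]
  ]
}}

```text
time: 15.6
tool_pos: [0.4399, -0.1948, 0.0301]
tool_rot: [[0.468, 0.884, -0.003], [0.884, -0.468, 0.001], [-0.0, -0.003, -1.0]]
ft_force: [-0.5, -0.0, 0.5]
opening: 0.085
grip_force: 0.0
```

>>> {"fn": "play_rows", "kwargs": {
  "moves": [
    [0,0,0,0,0,0],
    [0,0,0,0,0,0],
    [0,0,0,0,0,0],
    [0,0,0,0,0,0],
    [0,0,0,0,0,0]
  ],
  "gripper": 0.04
}}

```text
time: 16.1
tool_pos: [0.4418, -0.1955, 0.0337]
tool_rot: [[0.468, 0.884, 0.002], [0.884, -0.468, -0.001], [0.0, 0.002, -1.0]]
ft_force: [-3.9, 2.0, 10.1]
opening: 0.0554
grip_force: 50.7
```

Scaled: -0.03 m / 0.3 = -0.1, -0.02 m / 0.3 = -0.0667.

>>> {"fn": "play_rows", "kwargs": {
  "moves": [
    [0,0,-0.0333,0,0,0],
    [0,0,-0.0667,0,0,0],
    [0,0,-0.1,0,0,0],
    [0,0,-0.1,0,0,0],
    [0,0,-0.1,0,0,0]
  ]
}}

```text
time: 16.6
tool_pos: [0.4413, -0.1953, 0.0623]
tool_rot: [[0.468, 0.884, 0.001], [0.884, -0.468, -0.0], [0.0, 0.001, -1.0]]
ft_force: [-0.5, -0.9, -5.8]
opening: 0.055
grip_force: 54.8
```

>>> {"fn": "play_rows", "kwargs": {
  "moves": [
    [0,0,0,0,0,0],
    [0,0,0,0,0,0],
    [0,0,0,0,0,0],
    [0,0,0,0,0,0],
    [0,0,0,0,0,0]
  ]
}}

```text
time: 17.1
tool_pos: [0.441, -0.1952, 0.0619]
tool_rot: [[0.468, 0.884, -0.0], [0.884, -0.468, 0.0], [-0.0, -0.0, -1.0]]
ft_force: [-0.1, -0.4, -5.8]
opening: 0.055
grip_force: 54.8
```

```bash
python3 ft.py
```

```text
[-0.09 -0.35 -6.09] [0.28 0.29 0.59] [0.011 0.    0.001] 17.45 [ 0.4411 -0.1952  0.0621] 0.05476352947471003 [ -0.   -70.56  46.64   0.    -0.    -0.  ]
```

Tin 1 is about 0.62 kg, against 0.43 and 0.19, so tin 1 is the heaviest. I'll set it down and fetch tin 2 for the left pocket.

Scaled: 0.0283 m / 0.3 = 0.0943, 0.027 m / 0.3 = 0.09.

>>> {"fn": "play_rows", "kwargs": {
  "moves": [
    [0,0,0.0333,0,0,0],
    [0,0,0.0667,0,0,0],
    [0,0,0.0833,0,0,0],
    [0,0,0.09,0,0,0],
    [0,0,0.0943,0,0,0]
  ]
}}

```text
time: 18.0
tool_pos: [0.4406, -0.195, 0.0338]
tool_rot: [[0.468, 0.884, -0.001], [0.884, -0.468, 0.0], [-0.0, -0.001, -1.0]]
ft_force: [-10.2, 4.5, 20.0]
opening: 0.0549
grip_force: 57.3
```

>>> {"fn": "play_rows", "kwargs": {
  "moves": [
    [0,0,0,0,0,0],
    [0,0,0,0,0,0],
    [0,0,0,0,0,0],
    [0,0,0,0,0,0],
    [0,0,0,0,0,0]
  ],
  "gripper": 0.085
}}

```text
time: 18.5
tool_pos: [0.4412, -0.1953, 0.0339]
tool_rot: [[0.468, 0.884, 0.0], [0.884, -0.468, -0.0], [0.0, 0.0, -1.0]]
ft_force: [0.4, -0.3, -0.1]
opening: 0.0849
grip_force: 0.0
```

Scaled: -0.11 m / 0.3 = -0.3667, -0.085 m / 0.3 = -0.2833.

>>> {"fn": "play_rows", "kwargs": {
  "moves": [
    [0,0,-0.0667,0,0,0],
    [0,0,-0.1667,0,0,0],
    [0,0,-0.2833,0,0,0],
    [0,0,-0.3667,0,0,0],
    [0,0,-0.3667,0,0,0]
  ]
}}

```text
time: 19.0
tool_pos: [0.4429, -0.196, 0.147]
tool_rot: [[0.468, 0.884, 0.005], [0.884, -0.468, -0.002], [0.0, 0.005, -1.0]]
ft_force: [0.7, 0.1, 0.0]
opening: 0.0851
grip_force: 0.0
```

Scaled: -0.084 m / 0.3 = -0.28, 0.061 m / 0.3 = 0.2033.

>>> {"fn": "play_rows", "kwargs": {
  "moves": [
    [-0.12,0.0867,0,0,0,0],
    [-0.24,0.1733,0,0,0,0],
    [-0.28,0.2033,0,0,0,0],
    [-0.28,0.2033,0,0,0,0],
    [-0.28,0.2033,0.0333,0,0,0]
  ]
}}

```text
time: 19.5
tool_pos: [0.4559, -0.2977, 0.1338]
tool_rot: [[0.468, 0.884, 0.001], [0.884, -0.468, -0.0], [0.0, 0.001, -1.0]]
ft_force: [-0.8, 1.1, -0.8]
opening: 0.0851
grip_force: 0.0
```

```bash
python3 w.py 3
```

```text
[ 0.4559 -0.2977  0.1338] [[0.468, 0.884, 0.001], [0.884, -0.468, -0.0], [0.0, 0.001, -1.0]] [-0.58  0.32 -0.06  1.19  0.    1.48] 291.72384759828094
top px[180.  92.] ax[0.0567 0.0577] [ 0.4404 -0.1956] z 0.0743 tool-xy [ 0.083  -0.0615]
top px[412. 177.] ax[0.0571 0.0632] [ 0.5728 -0.3405] z 0.0799 tool-xy [0.017  0.1233]
top px[259. 196.] ax[0.0564 0.0581] [ 0.4554 -0.2974] z 0.0743 tool-xy [ 0.0001 -0.0007]
hole px[395.  86.] ax[0.0618 0.0639] [ 0.6101 -0.2755] z 0.0249 tool-xy [0.0919 0.1258]
```

Scaled: 0.102 m / 0.3 = 0.34, 0.06 m / 0.3 = 0.2.

>>> {"fn": "play_rows", "kwargs": {
  "moves": [
    [0,0,0.0833,0,0,0],
    [0,0,0.2,0,0,0],
    [0,0,0.3,0,0,0],
    [0,0,0.3333,0,0,0],
    [0,0,0.34,0,0,0]
  ]
}}

```text
time: 20.05
tool_pos: [0.4549, -0.2966, 0.0309]
tool_rot: [[0.467, 0.884, -0.002], [0.884, -0.467, 0.001], [0.0, -0.002, -1.0]]
ft_force: [0.7, 1.2, -0.1]
opening: 0.0846
grip_force: 0.0
```

>>> {"fn": "play_rows", "kwargs": {
  "moves": [
    [0,0,0,0,0,0],
    [0,0,0,0,0,0],
    [0,0,0,0,0,0],
    [0,0,0,0,0,0],
    [0,0,0,0,0,0]
  ],
  "gripper": 0.04
}}

```text
time: 20.55
tool_pos: [0.4566, -0.2985, 0.0337]
tool_rot: [[0.468, 0.884, 0.002], [0.884, -0.468, -0.001], [-0.0, 0.003, -1.0]]
ft_force: [-3.0, 3.5, 12.1]
opening: 0.0552
grip_force: 50.3
```

Scaled: -0.085 m / 0.3 = -0.2833, -0.08 m / 0.3 = -0.2667.

>>> {"fn": "play_rows", "kwargs": {
  "moves": [
    [0,0,-0.05,0,0,0],
    [0,0,-0.1167,0,0,0],
    [0,0,-0.2,0,0,0],
    [0,0,-0.2667,0,0,0],
    [0,0,-0.2833,0,0,0]
  ]
}}

```text
time: 21.05
tool_pos: [0.4569, -0.2988, 0.1196]
tool_rot: [[0.468, 0.884, 0.003], [0.884, -0.468, -0.002], [-0.0, 0.004, -1.0]]
ft_force: [0.5, -0.1, -3.7]
opening: 0.0553
grip_force: 54.2
```

Scaled: 0.155 m / 0.3 = 0.5167, 0.13 m / 0.3 = 0.4333.

>>> {"fn": "play_rows", "kwargs": {
  "moves": [
    [0.0833,0.0633,0,0,0,0],
    [0.2,0.1533,0,0,0,0],
    [0.3167,0.2433,0,0,0,0],
    [0.4333,0.3333,0,0,0,0],
    [0.5167,0.3933,0,0,0,0]
  ]
}}

```text
time: 21.55
tool_pos: [0.6345, -0.2146, 0.1158]
tool_rot: [[0.467, 0.884, -0.0], [0.884, -0.467, 0.0], [0.0, -0.0, -1.0]]
ft_force: [0.3, -0.8, -2.8]
opening: 0.055
grip_force: 54.3
```

>>> {"fn": "play_rows", "kwargs": {
  "moves": [
    [0.0417,0.0327,0,0,0,0],
    [0.0417,0.0327,0,0,0,0],
    [0.0417,0.0327,0,0,0,0],
    [0.0417,0.0327,0,0,0,0],
    [0.0417,0.0327,0,0,0,0]
  ]
}}

```text
time: 22.05
tool_pos: [0.6464, -0.2103, 0.117]
tool_rot: [[0.469, 0.883, 0.0], [0.883, -0.469, -0.0], [-0.0, 0.0, -1.0]]
ft_force: [0.4, -0.2, -3.9]
opening: 0.0552
grip_force: 54.6
```

```bash
python3 hover.py h2; python3 ft.py
```

```text
[ 0.6464 -0.2103  0.117 ] z-axis [ 0.e+00 -1.e-04 -1.e+00]
lid [ 0.6467 -0.2092] [0.057  0.0599] z 0.1577 tool off [ 0.0012 -0.0002] 9536
[-0.07  0.12 -4.17] [0.46 0.37 0.56] [-0.025  0.005  0.001] 22.45 [ 0.6469 -0.2098  0.1168] 0.05506613026714563 [  -0.11 -106.23   50.24    0.     -0.     -0.  ]
```

It re-weighs at 0.42 kg and is centred over the left pocket. Lowering.

Scaled: 0.06 m / 0.3 = 0.2, 0.057 m / 0.3 = 0.19.

>>> {"fn": "play_rows", "kwargs": {
  "moves": [
    [0,0,0.05,0,0,0],
    [0,0,0.1167,0,0,0],
    [0,0,0.1667,0,0,0],
    [0,0,0.19,0,0,0],
    [0,0,0.2,0,0,0]
  ]
}}

```text
time: 23.0
tool_pos: [0.6468, -0.2096, 0.0565]
tool_rot: [[0.468, 0.884, -0.001], [0.884, -0.468, 0.0], [0.0, -0.001, -1.0]]
ft_force: [-2.7, 3.6, 8.7]
opening: 0.055
grip_force: 55.7
```

Scaled: 0.0165 m / 0.3 = 0.055, 0.0155 m / 0.3 = 0.0517.

>>> {"fn": "play_rows", "kwargs": {
  "moves": [
    [0,0,0.0167,0,0,0],
    [0,0,0.03,0,0,0],
    [0,0,0.0433,0,0,0],
    [0,0,0.0517,0,0,0],
    [0,0,0.055,0,0,0]
  ]
}}

```text
time: 23.5
tool_pos: [0.647, -0.2098, 0.04]
tool_rot: [[0.468, 0.884, 0.0], [0.884, -0.468, 0.0], [0.0, 0.0, -1.0]]
ft_force: [-0.2, 0.1, -1.3]
opening: 0.0549
grip_force: 55.4
```

Scaled: 0.0018 m / 0.3 = 0.006, 0.0016 m / 0.3 = 0.0053.

>>> {"fn": "play_rows", "kwargs": {
  "moves": [
    [0,0,0.0013,0,0,0],
    [0,0,0.0027,0,0,0],
    [0,0,0.004,0,0,0],
    [0,0,0.0053,0,0,0],
    [0,0,0.006,0,0,0]
  ]
}}

```text
time: 24.0
tool_pos: [0.6472, -0.2096, 0.0398]
tool_rot: [[0.468, 0.884, 0.001], [0.884, -0.468, -0.0], [0.001, 0.001, -1.0]]
ft_force: [-6.0, 3.7, 14.6]
opening: 0.0547
grip_force: 57.1
```

>>> {"fn": "play_rows", "kwargs": {
  "moves": [
    [0,0,0,0,0,0],
    [0,0,0,0,0,0],
    [0,0,0,0,0,0],
    [0,0,0,0,0,0],
    [0,0,0,0,0,0]
  ],
  "gripper": 0.085
}}

```text
time: 24.5
tool_pos: [0.647, -0.2098, 0.0384]
tool_rot: [[0.468, 0.884, -0.0], [0.884, -0.468, -0.0], [-0.0, -0.0, -1.0]]
ft_force: [-0.2, -0.5, -0.1]
opening: 0.085
grip_force: 0.0
```

Scaled: -0.13 m / 0.3 = -0.4333, -0.085 m / 0.3 = -0.2833.

>>> {"fn": "play_rows", "kwargs": {
  "moves": [
    [0,0,-0.0667,0,0,0],
    [0,0,-0.1667,0,0,0],
    [0,0,-0.2833,0,0,0],
    [0,0,-0.4333,0,0,0],
    [0,0,-0.4333,0,0,0]
  ]
}}

```text
time: 25.0
tool_pos: [0.6494, -0.2105, 0.1749]
tool_rot: [[0.468, 0.884, 0.008], [0.884, -0.468, -0.003], [0.001, 0.009, -1.0]]
ft_force: [0.4, 0.1, 0.2]
opening: 0.0849
grip_force: 0.0
```

Scaled: -0.189 m / 0.3 = -0.63, -0.15 m / 0.3 = -0.5.

>>> {"fn": "play_rows", "kwargs": {
  "moves": [
    [-0.0567,-0.1267,0,0,0,0],
    [-0.1133,-0.2533,0,0,0,0],
    [-0.1667,-0.3767,0,0,0,0],
    [-0.22,-0.5,0,0,0,0],
    [-0.28,-0.63,0,0,0,0]
  ]
}}

```text
time: 25.5
tool_pos: [0.4391, -0.1952, 0.1682]
tool_rot: [[0.468, 0.884, 0.0], [0.884, -0.468, -0.0], [0.0, 0.0, -1.0]]
ft_force: [-0.2, -1.2, 0.8]
opening: 0.0851
grip_force: 0.0
```

>>> {"fn": "play_rows", "kwargs": {
  "moves": [
    [0,0,0,0,0,0],
    [0,0,0,0,0,0],
    [0,0,0,0,0,0],
    [0,0,0,0,0,0],
    [0,0,0,0,0,0]
  ]
}}

```text
time: 26.0
tool_pos: [0.4413, -0.1956, 0.1682]
tool_rot: [[0.468, 0.884, -0.0], [0.884, -0.468, 0.0], [-0.0, -0.0, -1.0]]
ft_force: [-0.5, 0.6, 0.6]
opening: 0.0847
grip_force: 0.0
```

```bash
python3 w.py 4
```

```text
[ 0.4413 -0.1956  0.1682] [[0.468, 0.884, -0.0], [0.884, -0.468, 0.0], [-0.0, -0.0, -1.0]] [-0.42  0.19 -0.15  1.24  0.    1.64] 291.72384759828094
top px[469.  95.] ax[0.0574 0.0649] [ 0.6424 -0.2077] z 0.0797 tool-xy [0.0833 0.1834]
top px[259. 186.] ax[0.0564 0.0579] [ 0.4401 -0.1951] z 0.0743 tool-xy [-0.0002 -0.0013]
top px[441. 250.] ax[0.057  0.0675] [ 0.5723 -0.3385] z 0.0798 tool-xy [-0.0651  0.1826]
hole px[426. 167.] ax[0.061  0.0644] [ 0.6099 -0.2742] z 0.0248 tool-xy [0.0093 0.1858]
```

View pics/w_4.png

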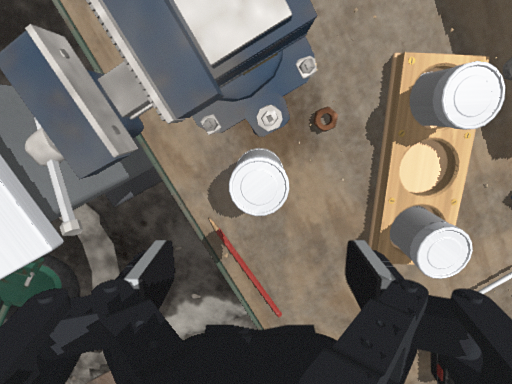

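Both lighter tins are seated in the rack at (469,95) and (441,250), with lids at 0.080. The heaviest stands at (259,186) below the gripper. Now I grasp and lift it.

Scaled: 0.136 m / 0.3 = 0.4533, 0.13 m / 0.3 = 0.4333.

>>> {"fn": "play_rows", "kwargs": {
  "moves": [
    [0,0,0.1,0,0,0],
    [0,0,0.2333,0,0,0],
    [0,0,0.35,0,0,0],
    [0,0,0.4333,0,0,0],
    [0,0,0.4533,0,0,0]
  ]
}}

```text
time: 26.55
tool_pos: [0.4392, -0.1947, 0.0299]
tool_rot: [[0.468, 0.884, -0.004], [0.884, -0.468, 0.002], [-0.0, -0.004, -1.0]]
ft_force: [-0.9, 0.1, 0.2]
opening: 0.0849
grip_force: 0.0
```

>>> {"fn": "play_rows", "kwargs": {
  "moves": [
    [0,0,0,0,0,0],
    [0,0,0,0,0,0],
    [0,0,0,0,0,0],
    [0,0,0,0,0,0],
    [0,0,0,0,0,0]
  ],
  "gripper": 0.04
}}

```text
time: 27.05
tool_pos: [0.4417, -0.1959, 0.0342]
tool_rot: [[0.468, 0.884, 0.002], [0.884, -0.468, -0.001], [0.0, 0.002, -1.0]]
ft_force: [-2.7, 1.4, 7.1]
opening: 0.0554
grip_force: 51.3
```

Scaled: -0.11 m / 0.3 = -0.3667, -0.09 m / 0.3 = -0.3.

>>> {"fn": "play_rows", "kwargs": {
  "moves": [
    [0,0,-0.05,0,0,0],
    [0,0,-0.1167,0,0,0],
    [0,0,-0.2,0,0,0],
    [0,0,-0.3,0,0,0],
    [0,0,-0.3667,0,0,0]
  ]
}}

```text
time: 27.55
tool_pos: [0.4413, -0.1958, 0.1455]
tool_rot: [[0.468, 0.884, 0.003], [0.884, -0.468, -0.001], [0.0, 0.003, -1.0]]
ft_force: [0.5, -0.6, -6.0]
opening: 0.055
grip_force: 55.2
```

Scaled: -0.08 m / 0.3 = -0.2667, -0.075 m / 0.3 = -0.25.

>>> {"fn": "play_rows", "kwargs": {
  "moves": [
    [0,0,-0.0667,0,0,0],
    [0,0,-0.1333,0,0,0],
    [0,0,-0.2,0,0,0],
    [0,0,-0.25,0,0,0],
    [0,0,-0.2667,0,0,0]
  ]
}}

```text
time: 28.05
tool_pos: [0.4414, -0.1958, 0.2248]
tool_rot: [[0.468, 0.884, 0.003], [0.884, -0.468, -0.001], [0.0, 0.003, -1.0]]
ft_force: [0.4, 0.5, -6.4]
opening: 0.055
grip_force: 55.3
```

>>> {"fn": "play_rows", "kwargs": {
  "moves": [
    [0,0,0,0,0,0],
    [0,0,0,0,0,0],
    [0,0,0,0,0,0],
    [0,0,0,0,0,0],
    [0,0,0,0,0,0]
  ]
}}

```text
time: 28.55
tool_pos: [0.4405, -0.1954, 0.2221]
tool_rot: [[0.468, 0.884, -0.001], [0.884, -0.468, 0.0], [-0.0, -0.001, -1.0]]
ft_force: [-0.3, -0.5, -6.9]
opening: 0.0548
grip_force: 55.2
```

>>> {"fn": "play_rows", "kwargs": {
  "moves": [
    [0,0,0,0,0,0],
    [0,0,0,0,0,0],
    [0,0,0,0,0,0],
    [0,0,0,0,0,0],
    [0,0,0,0,0,0]
  ]
}}

```text
time: 29.05
tool_pos: [0.4407, -0.1955, 0.2225]
tool_rot: [[0.468, 0.884, 0.0], [0.884, -0.468, -0.0], [-0.0, 0.0, -1.0]]
ft_force: [0.5, -0.2, -5.6]
opening: 0.0551
grip_force: 55.2
```

```bash
python3 hover.py h3; python3 ft.py; python3 -c "
from h import *
cv2.imwrite('pics/end.png',cv2.resize(vision.grab_frame('scene')['frame'][...,::-1],(800,600)))"
```

```text
[ 0.4407 -0.1955  0.2225] z-axis [ 0. -0. -1.]
lid [ 0.4411 -0.1945] [0.0567 0.0594] z 0.2627 tool off [ 0.0011 -0.0001] 9465
[-0.01  0.03 -5.87] [0.41 0.34 0.27] [-0.025 -0.008  0.001] 29.45 [ 0.4406 -0.1955  0.2224] 0.0551975062721112 [-0.000e+00 -6.798e+01  5.127e+01  1.000e-02  0.000e+00 -0.000e+00]
```

View pics/end.png

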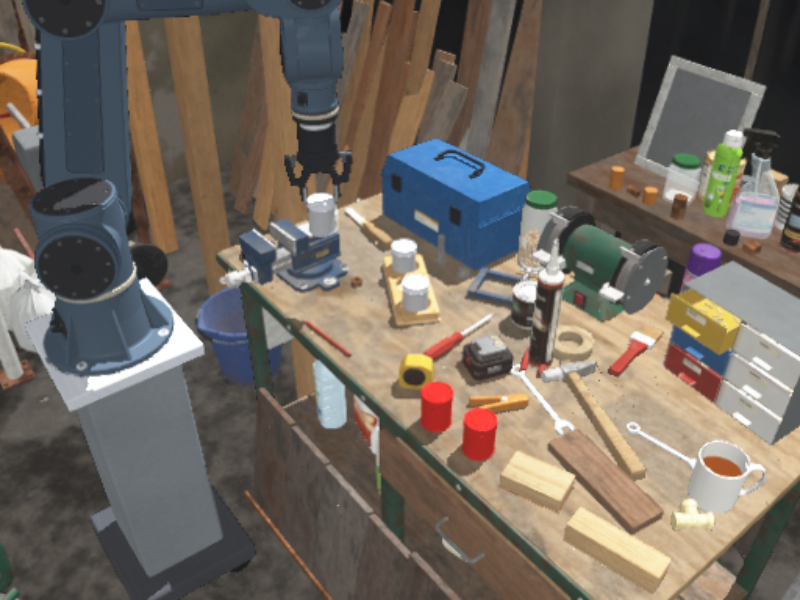

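The end picture shows both light tins in the rack at (403,257) and (415,292). The heavy one is held upright at (321,215), with its underside about 0.189 m above the bench. Everything else is undisturbed, so I'm handing in.

```bash
python3 -c "
from rig import robot
print(robot.job_done())"
```

```text
the job is handed in; nothing more can be done
None
```

The job is handed in: the two lighter tins (about 0.19 and 0.42 kg) are seated in the right and left rack pockets, and the heaviest (about 0.6 kg) is held upright and still with its underside about 19 cm above the bench.

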